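Back out the red captive screw of a switch box

TASK

Release the lid of the switch box that has the red captive screw: pull the red screw knob straight up against its spring so that its thread engages, then, still holding it up, screw it anticlockwise (seen from above) to its stop and let go, so that it stays drawn out by itself. Leave the blue screw on the other box alone.

Things in the scene. Friction and masses are not known exactly. Their poses are not given: they have to be found in the camera images.
- red_screw (a point): Centre of the red round knob, 30 mm across, 24 mm tall, axis upright (z up), white mark on top. At the start 91 mm above the bench; its underside is 16 mm above the lid, on a 12 mm stem. It stands 30 mm to the robot side of the centre of a grey lid (136 x 106 mm, 63 mm high) of a fixed green-grey box, any yaw to 0.5 rad, in a red painted ring. Any grasp yaw will do; the point turns with the knob.
- red_pull (a joint): How far the red screw is drawn up, m: 0 at rest, at most 0.024. A spring pulls it down (5 N at rest, 10 N fully drawn). Drawn up 12 mm or more (best 16 to 20) it can be turned; lower, an inner wall stops it after a few degrees. Let go unturned it springs back to 0; turned and let go, it sinks onto its thread and stays drawn out 9 to 12 mm.
- red_turn (a joint): turn of the red screw in rad, anticlockwise seen from above: 0 at the start, stop at 1.25. It needs only about 0.05 N m and stays where it is left once it rests on its thread.
- blue_screw (a point): centre of the knob of the blue screw, of the same shape, on the other switch box of the same kind. To be left alone.
There are look-alikes about, which are no part of the job. What is shaped like the part that bears red_screw but orange is not meant.

How it is judged:
By the outcome, as a careful person would: the job done as asked, in the order asked, and still so for the second after the job is handed in, with the robot touching nothing.
It also fails if it takes over 32 s, if anything falls off the work surface, if the arm or the gripper's body presses on something with over 40 N, if the wrist force passes 120 N, or if a joint passes its speed limit or range.

ROBOT

A 6-joint arm with a two-finger parallel gripper is mounted at the origin on the work surface. World frame = base frame: x ahead of the robot, y to its left, z up, the work surface at z = 0. Lengths are in mm, angles in rad, forces in N, time in s.
With the tool pointing down it reaches from about 400 to 825 mm from the base axis. Payload 7 kg.
Tool frame: the origin (TCP) lies at the very end of the fingers, on their centre line; the grasp point (between the pads) lies hold_point_z behind it (hold_point_z is the distance from the TCP to the grasp point, in mm); z points along the fingers, y is the line along which they close (so a half turn about z gives the same grasp; the last joint's range is limited). The gripper opens to 85 mm and grips with 20 to 120 N. Pads are 22 mm wide; open, the fingers measure 114 mm over their backs; the gripper's body (76 mm by 85 mm) begins 54 mm behind the grasp point. The pads swing forward as they close: fully open they stand 13 mm farther back than shut.
Start: joints at [1.501, 0.359, 0.012, 0, -1.224, -0.288], TCP at [236.402, 632.226, 231.302] pointing down, gripper open.
Joint ranges: [-3.07, 3.07], [-1.43, 2.12], [-1.02, 1.25], [-3.03, 1.67], [-3.05, -0], [-3.03, 3.03]. Speed limits (rad/s): [2.39, 2.39, 3.01, 3.14, 3.14, 3.14].

INTERFACE

Orientations are given as a 3x3 rotation matrix whose columns are the frame's x, y, z axes.
In Python, from workcell import * gives the robot as it stands.
- The arm moves only by the tool step_arm, never from a script. Its argument "series" is a list of rows, each a list of 4 numbers: the shift along the tool's x, y, z in mm, then the turn about the tool's z in rad. In form: [[dx, dy, dz, twist], ...]. A call has 1 to 12 rows; each row shifts and turns the commanded pose from where the row before left it, along the tool's axes as they then stand; what a row does not reach is not made up. A row lasts 1/8 s, in which the tool goes at most 62.5 mm and 10.7 degrees, less where a joint would pass 70% of its speed; a pose out of reach is approached as far as the arm can. A call with a gripper value outside its range is refused whole. "fingers" is the opening, from 0 (shut) to 1 (fully open), set as the call begins (left out, the last holds). The fingers move at their own pace and stop on an object; the grip force is fixed at half the most. Time passes only in rows, so rows that do not move let the fingers close. It gives the time, the measured TCP pose, the force, the opening and the grip force at its end, in the units of the state.
- read_state(): the state, without advancing time (a new reading comes with each control period).
- camera(name): name is "side" or "top"; returns a dict with "frame" (384x512x3 uint8, blue, green, red), "mtx" (3x3 intrinsics, pixels), "camera_from_world" (4x4, takes a point from world to camera coordinates). Camera axes: x right, y up, looking along -z (the intrinsics and any distortion apply to the point x, -y, -z); pixel columns grow to the right and rows downward; lengths in mm; the calibration is good to about 2 mm. A picture is of the moment at which its call begins. There is no depth.
- close_job(): hands the job in; it is judged then, once.
Trained networks look in the newest picture that a camera, given by its name, has taken for a name from the list of things; names that differ only in an ending like _2 or _b are one class to them, and where a whole thing is asked for, a point or a joint stands for the part that bears it (a point fixed in the world has none). Each returns a list of dicts, best first, with "confidence" (0 to 1); they miss things now and then, are a little off and sometimes report something else, mostly with a low value. They report only what shows in the picture. A call takes as long as a camera call. They do not tell look-alikes from the thing itself.
- regions_of(camera, query): "pixels" (384x512 bool, what is visible of it) and "bbox" ([left, top, right, bottom] in pixels, round what is visible of it).
The state is a dict: "time": time; "q": joint angles; "joint_vel": joint speeds; "joint_efforts": joint torques, N m; "tcp_pos": TCP position; "tcp_rot": TCP orientation; "contact_force": force on the tool from outside, world axes, zero at the start; "moment": the same for the moment, N m; "width": opening from 0.0 (shut) to 1.0 (fully open); "grasp_force": force on a finger pad.
Only numpy, scipy, OpenCV 4.12 (cv2) and the standard library are available. Lean on these libraries where they do the work, as an engineer would, in place of code of your own. Each camera call takes 0.05 s, during which the arm holds its last target. There are 200 camera calls.

## Working session

There is one attempt and no reset: what is moved stays moved. The work goes in short steps, Python scripts to look and compute and a tool call to move; the robot and the scene stay as the last step left them, time stands still between calls to the robot, and variables do not carry over. Pictures are saved under pics/ and viewed, at most 10 in all, crops included, and the job is handed in when it is done.

Besides the shell and the picture viewer there is one more tool, called after "Emit:" by a JSON object that holds its "api" and its "payload", one argument or row to a line. step_arm: Moves the arm, as the interface text tells. Its arguments: {"type":"object","properties":{"series":{"type":"array"},"fingers":{"type":"number"}},"required":["series"]}

```bash
mkdir -p pics; python3 - <<'E'
from workcell import *
import cv2,numpy as np
ims=[]
for n in("side","top"):
    c=camera(n);im=c["frame"].copy();ims.append(im)
    print(n,c["mtx"].tolist(),np.round(c["camera_from_world"],4).tolist(),[k for k in c])
    for q in("red_screw","blue_screw"):
        for r in regions_of(n,q):
            ys,xs=np.nonzero(r["pixels"]);print(q,round(r["confidence"],2),r["bbox"],xs.mean().round(1),ys.mean().round(1),len(xs))
    cv2.imwrite(f"pics/{n}0.png",im)
s=read_state();print(s)
E
```

```text
side [[346.779905583992, 0.0, 249.362503983391], [0.0, 346.779905583992, 189.49246388304027], [0.0, 0.0, 1.0]] [[-0.6691, -0.7429, -0.0198, 331.1489], [0.4479, -0.4244, 0.787, -262.8582], [-0.593, 0.5177, 0.6167, -432.8655], [0.0, 0.0, 0.0, 1.0]] ['frame', 'mtx', 'camera_from_world']
red_screw 0.71 [237.7, 240.3, 259.1, 270.2] 246.7 254.4 456
red_screw 0.61 [399.6, 163.9, 420.2, 186.2] 406.5 176.2 312
red_screw 0.5 [306.7, 128.3, 322.0, 152.3] 313.5 140.3 189
blue_screw 0.65 [107.8, 199.6, 132.1, 224.9] 120.5 210.5 409
top [[427.7703160202408, 0.0, 251.88306110108724], [0.0, 427.7703160202408, 195.1902331182161], [0.0, 0.0, 1.0]] [[0.0199, -0.9998, 0.0081, 9.054], [0.9809, 0.0211, 0.1936, -446.4505], [-0.1937, 0.0041, 0.981, -851.6944], [0.0, 0.0, 0.0, 1.0]] ['frame', 'mtx', 'camera_from_world']
red_screw 0.63 [366.3, 267.7, 381.9, 283.1] 371.6 276.0 206
red_screw 0.6 [348.6, 164.0, 364.7, 180.3] 358.4 169.2 222
red_screw 0.48 [182.8, 233.1, 194.3, 250.8] 188.4 240.2 217
blue_screw 0.46 [140.6, 123.7, 158.2, 137.8] 148.4 130.0 198
{'time': 0.3, 'q': array([ 1.50107183e+00,  3.58872832e-01,  1.16339006e-02, -7.55614158e-05,
       -1.22411074e+00, -2.88146809e-01]), 'joint_vel': array([-1.03125601e-05, -1.18747578e-03,  2.38471177e-03,  1.56501674e-03,
        2.51167655e-04, -6.74337633e-04]), 'joint_efforts': array([ 9.20261373e-04, -5.82410538e+01,  2.93179286e+01,  6.92939803e+00,
       -3.55691562e-03, -2.21459416e-06]), 'tcp_pos': array([236.38357424, 632.07979527, 230.99608775]), 'tcp_rot': array([[ 9.36635591e-01, -3.50305236e-01, -1.09443467e-04],
       [-3.50305242e-01, -9.36635435e-01, -5.47047664e-04],
       [ 8.91250323e-05,  5.50722932e-04, -9.99999844e-01]]), 'contact_force': array([ 0.07900233, -0.05405918, -0.10735229]), 'moment': array([-0.00329335,  0.03945275,  0.00792349]), 'grasp_force': 0.0, 'width': 1.0043218106296063}
```

View pics/side0.png

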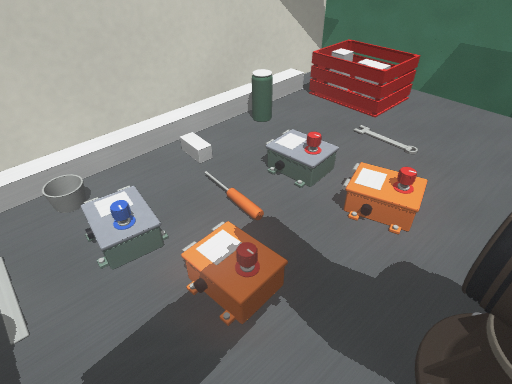

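View pics/top0.png

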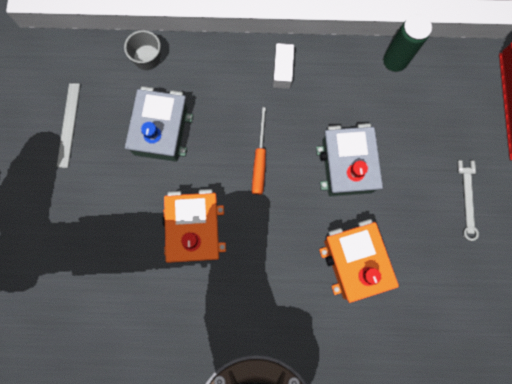

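The target is the grey box with the red knob, at side (313,140) and top (358,169). The other two red knobs sit on orange boxes, and the blue one is on the other grey box.

```bash
cat > h.py <<'E'
from workcell import *
import cv2,numpy as np
def P(c): 
    return c["mtx"]@np.diag([1,-1,-1])@c["camera_from_world"][:3]
def proj(c,X):
    p=P(c)@np.append(X,1); return p[:2]/p[2]
def tri(c1,u1,c2,u2):
    X=cv2.triangulatePoints(P(c1),P(c2),np.float64(u1).reshape(2,1),np.float64(u2).reshape(2,1))
    return X[:3,0]/X[3,0]
E
python3 - <<'E'
from h import *
from scipy.spatial import ConvexHull
cs,ct=camera("side"),camera("top")
us=[];M=[]
for n,c,g in(("side",cs,(313,140)),("top",ct,(358,169))):
    rs=regions_of(n,"red_screw")
    r=min(rs,key=lambda r:np.hypot(*(np.argwhere(r["pixels"]).mean(0)[::-1]-g)))
    m=np.argwhere(r["pixels"])[:,::-1];M.append(m);us.append(m.mean(0));print(n,us[-1],len(m),r["bbox"])
X=tri(cs,us[0],ct,us[1]);print(X,[proj(c,X)-u for c,u in zip((cs,ct),us)])
# predicted silhouettes for a knob at X
for X in (X,np.array([X[0],X[1],91.])):
  for c in(cs,ct):
    a=np.linspace(0,6.28,40);pts=np.array([proj(c,X+[15*np.cos(t),15*np.sin(t),z]) for t in a for z in(-12,12)])
    print(pts.min(0).round(1),pts.max(0).round(1))
for n,c,g in(("side",cs,(313,140)),("top",ct,(358,169))):
    f=c["frame"][g[1]-50:g[1]+50,g[0]-50:g[0]+50];cv2.imwrite(f"pics/c_{n}.png",cv2.resize(f,None,fx=4,fy=4,interpolation=0))
a,b=cv2.imread("pics/c_side.png"),cv2.imread("pics/c_top.png");cv2.imwrite("pics/crop1.png",np.hstack([a,b]))
E
```

```text
side [406.05740181 175.86404834] 331 [397.3, 165.5, 415.8, 187.6]
top [358.36       169.00888889] 225 [350.1, 162.7, 367.8, 179.0]
[ 434.7476191  -241.87763814   72.67459837] [array([-58.4216856 , -27.61304601]), array([22.06664487, 31.64587836])]
[340.  140.1] [355.5 156.5]
[371.4 192.2] [389.8 208.9]
[341.1 132.9] [356.9 149.4]
[373.9 190.3] [392.8 207.4]
```

View pics/crop1.png

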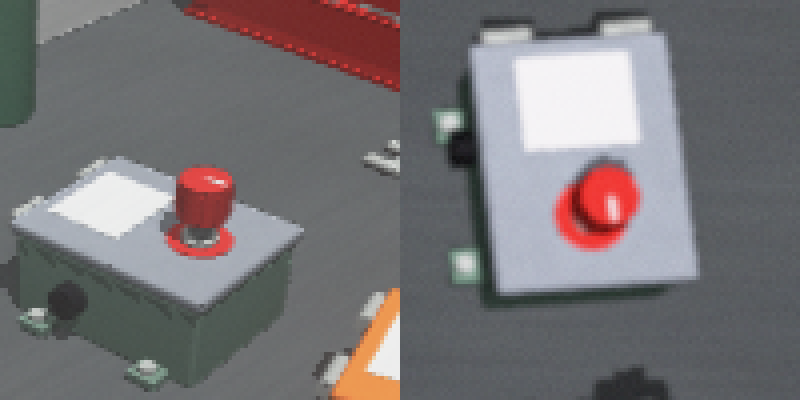

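The crops show the right box. The knob centre is at about side (314,140) and top (360,168.5), and the net missed it in this side frame. I'll triangulate those and check them against the lid corners.

```bash
python3 - <<'E'
from h import *
cs,ct=camera("side"),camera("top")
S=lambda x,y:np.array([263+x/4-.4,90+y/4-.4]);T=lambda x,y:np.array([308+x/4-.4,119+y/4-.4])
X=tri(cs,S(205,200),ct,T(208,198));print("knob",X,proj(cs,X)-S(205,200),proj(ct,X)-T(208,198))
L=[]
for t,s in(((70,45),(12,228)),((265,33),(115,157)),((297,277),(303,230)),((90,293),(207,308))):
    x=tri(cs,S(*s),ct,T(*t));L.append(x);print("lid",x.round(1))
L=np.array(L);e=L[0]+L[1]-L[2]-L[3];yaw=np.arctan2(e[1],e[0]);print(L.mean(0),yaw,L.mean(0)[:2]-30*np.array([np.cos(yaw),np.sin(yaw)]))
for Z in(91,):
  for XY in(X[:2],):
   for c,o in((cs,(263,90)),(ct,(308,119))):
    p=np.array([proj(c,[XY[0]+15*np.cos(a),XY[1]+15*np.sin(a),Z+z]) for a in np.linspace(0,6.28,40) for z in(-12,12)])
    print(((p.min(0)-o+.4)*4).round(),((p.max(0)-o+.4)*4).round())
for n in("side","top"):
  for r in regions_of(n,"red_screw"): print(n,r["bbox"],r["confidence"])
print([k for k in dir() if 'hold' in k], )
import workcell;print([k for k in dir(workcell) if k[0]!='_'],getattr(workcell,'hold_point_z',None))
E
```

```text
knob [ 497.76341719 -198.38023646   86.1159561 ] [-0.37465639 -0.07347998] [0.1533793  0.23464278]
lid [ 588.6 -135.6   54.9]
lid [ 597.3 -237.6   59.7]
lid [ 464.1 -250.    59.5]
lid [ 451.  -143.3   62.7]
[ 525.24137064 -191.62174129   59.18508914] 0.07421861986831742 [ 495.32395877 -193.84625631]
[175. 160.] [234. 225.]
[176. 161.] [248. 231.]
side [239.1, 239.8, 258.6, 271.0] 0.93
side [400.4, 167.1, 418.3, 186.9] 0.68
side [308.2, 128.3, 321.2, 153.3] 0.62
top [348.7, 163.1, 364.8, 181.0] 0.74
top [362.4, 265.0, 383.2, 286.0] 0.73
top [181.3, 235.0, 194.0, 248.8] 0.59
['hold_point_z']
['Unreachable', 'camera', 'close_job', 'hold_point_z', 'read_state', 'regions_of'] 18.700000000000003
```

Emit:
{"api": "step_arm", "payload": {
  "series": [
    [0, 0, 0, 0.155],
    [0, 0, 0, 0.155],
    [0, 0, 0, 0.155],
    [0, 0, 0, 0.155],
    [0, 0, 0, 0.155],
    [0, 0, 0, 0.155],
    [0, 0, 0, 0.155],
    [0, 0, 0, 0.155],
    [0, -35, 0, 0],
    [30, -40, 0, 0],
    [40, -40, 0, 0],
    [45, -40, 0, 0]
  ],
  "fingers": 1
}}

```text
time: 2.2
tcp_pos: [389.3, 512.0, 231.1]
tcp_rot: [[-0.026, -1.0, 0.0], [-1.0, 0.026, -0.0], [0.0, -0.0, -1.0]]
contact_force: [0.8, 0.1, 0.6]
width: 1.0
grasp_force: 0.0
```

Emit:
{"api": "step_arm", "payload": {
  "series": [
    [50, -30, 0, 0],
    [50, -30, 0, 0],
    [55, -30, 0, 0],
    [55, -20, 0, 0],
    [55, -15, 0, 0],
    [55, -5, 0, 0],
    [55, 0, 0, 0],
    [55, 0, 0, 0],
    [55, 0, 0, 0],
    [55, 0, 0, 0],
    [40, 0, 0, 0],
    [20, 0, 0, 0]
  ]
}}

```text
time: 3.7
tcp_pos: [501.6, -92.0, 231.5]
tcp_rot: [[-0.029, -1.0, 0.0], [-1.0, 0.029, 0.0], [-0.0, -0.0, -1.0]]
contact_force: [-1.3, 0.1, 0.3]
width: 1.001
grasp_force: 0.0
```

Emit:
{"api": "step_arm", "payload": {
  "series": [
    [40, 1, 10, 0],
    [40, 0, 25, 0],
    [20, 0, 30, 0],
    [4, 0, 25, 0],
    [0, 0, 8, 0],
    [0, 0, 0, 0],
    [0, 0, 0, 0]
  ]
}}

```text
time: 4.58
tcp_pos: [499.0, -193.7, 134.5]
tcp_rot: [[-0.026, -1.0, 0.002], [-1.0, 0.026, -0.0], [0.0, -0.002, -1.0]]
contact_force: [-0.5, -0.1, -0.2]
width: 1.002
grasp_force: 0.0
```

```bash
python3 - <<'E'
from h import *
o=[]
s=read_state();print(s["tcp_pos"],s["q"].round(2))
for n,g in(("side",(313,130)),("top",(358,169))):
    c=camera(n);f=c["frame"][g[1]-60:g[1]+60,g[0]-60:g[0]+60].copy();f=cv2.resize(f,(400,400),interpolation=0)
    for d in(0,):
        p=proj(c,s["tcp_pos"]);q=((p-np.array(g)+60.5)*400/120).astype(int);print(p,q);cv2.drawMarker(f,tuple(int(v) for v in q),(0,255,0),1,12,1)
    o.append(f)
cv2.imwrite("pics/n1.png",np.hstack(o))
E
```

```text
[ 498.99034239 -193.71872007  134.50045525] [-0.    0.22 -0.43  0.   -0.92 -0.02]
[313.74839387 120.38237012] [204 169]
[363.76833651 161.19682883] [220 175]
```

View pics/n1.png

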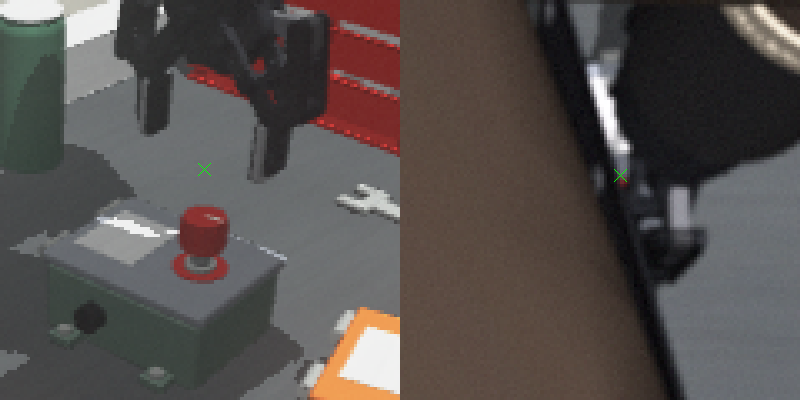

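Emit:
{"api": "step_arm", "payload": {
  "series": [
    [2, 0, 20, 0],
    [0, 0, 20, 0],
    [0, 0, 14, 0],
    [0, 0, 7, 0],
    [0, 0, 0, 0],
    [0, 0, 0, 0]
  ]
}}

```text
time: 5.42
tcp_pos: [498.6, -196.0, 72.9]
tcp_rot: [[-0.027, -1.0, 0.001], [-1.0, 0.027, -0.0], [0.0, -0.001, -1.0]]
contact_force: [-0.1, 0.2, -0.5]
width: 1.0
grasp_force: 0.0
```

Emit:
{"api": "step_arm", "payload": {
  "series": [
    [0, 0, 0, 0],
    [0, 0, 0, 0],
    [0, 0, 0, 0],
    [0, 0, 0, 0],
    [0, 0, 0, 0],
    [0, 0, 0, 0],
    [0, 0, 0, 0],
    [0, 0, 0, 0]
  ],
  "fingers": 0
}}

```text
time: 6.42
tcp_pos: [497.1, -196.1, 72.7]
tcp_rot: [[-0.027, -1.0, -0.001], [-1.0, 0.027, -0.0], [0.0, 0.001, -1.0]]
contact_force: [-4.2, 1.7, 7.0]
width: 0.334
grasp_force: 58.7
```

Emit:
{"api": "step_arm", "payload": {
  "series": [
    [0, 1.5, 0, 0],
    [0, 0, -4, 0],
    [0, 0, -5, 0],
    [0, 0, -5, 0],
    [0, 0, -4, 0],
    [0, 0, 0, 0],
    [0, 0, 0, 0]
  ]
}}

```text
time: 7.3
tcp_pos: [496.9, -196.0, 90.3]
tcp_rot: [[-0.027, -1.0, 0.001], [-1.0, 0.027, -0.0], [-0.0, -0.001, -1.0]]
contact_force: [5.1, -1.7, -9.1]
width: 0.333
grasp_force: 59.8
```

```bash
python3 - <<'E'
from h import *
s=read_state();print(s["tcp_pos"],s["contact_force"],s["moment"])
c=camera("side");g=(313,130);f=c["frame"][g[1]-40:g[1]+50,g[0]-50:g[0]+50];cv2.imwrite("pics/n2.png",cv2.resize(f,None,fx=6,fy=6,interpolation=0))
E
```

```text
[ 496.89488087 -195.95417433   90.32153114] [ 5.08076521 -1.66194669 -9.05418811] [-0.64080407 -2.03496936 -0.01670849]
```

View pics/n2.png

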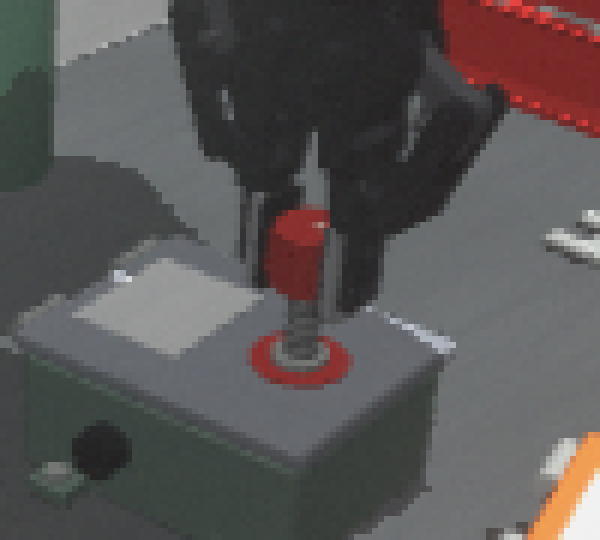

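The knob (crop around (298,255)) is held and drawn up with its stem showing. The 9 N pull fits about 17.6 mm of draw. Now I turn it anticlockwise, which is a negative tool twist.

Emit:
{"api": "step_arm", "payload": {
  "series": [
    [0, -0.7, 0, 0],
    [0, 0, 0, -0.12],
    [0, 0, 0, -0.12],
    [0, 0, 0, -0.12],
    [0, 0, 0, -0.12],
    [0, 0, 0, -0.12],
    [0, 0, 0, -0.12],
    [0, 0, 0, -0.12],
    [0, 0, 0, -0.12],
    [0, 0, 0, -0.12],
    [0, 0, 0, -0.1],
    [0, 0, 0, 0]
  ]
}}

```text
time: 8.85
tcp_pos: [495.9, -196.3, 89.8]
tcp_rot: [[0.914, -0.407, -0.003], [-0.407, -0.914, -0.0], [-0.002, 0.001, -1.0]]
contact_force: [1.4, -4.7, -9.3]
width: 0.333
grasp_force: 59.9
```

```bash
python3 - <<'E'
from h import *
s=read_state();print(s["tcp_pos"],s["contact_force"],s["moment"],s["q"].round(2));R=s["tcp_rot"];print(np.arctan2(R[1,0],R[0,0]))
E
```

```text
[ 495.85765561 -196.30043254   89.76062102] [ 1.41153276 -4.71731163 -9.25414678] [-1.74880211 -0.39673235  0.04142335] [-0.01  0.27 -0.48  0.   -0.82  1.16]
-0.4188057513592967
```

Emit:
{"api": "step_arm", "payload": {
  "series": [
    [0, 0, 0, -0.04],
    [0, 0, 0, -0.04],
    [0, 0, 0, -0.04],
    [0, 0, 0, 0],
    [0, 0, 0, 0]
  ]
}}

```text
time: 9.48
tcp_pos: [495.8, -196.4, 89.7]
tcp_rot: [[0.955, -0.298, -0.003], [-0.298, -0.955, 0.0], [-0.003, 0.001, -1.0]]
contact_force: [1.0, -6.2, -9.6]
width: 0.334
grasp_force: 59.9
```

```bash
python3 - <<'E'
from h import *
s=read_state();print(s["tcp_pos"],s["contact_force"],s["moment"]);R=s["tcp_rot"];print(np.arctan2(R[1,0],R[0,0]))
E
```

```text
[ 495.80558632 -196.39292362   89.73852521] [ 1.01895327 -6.16695373 -9.59749884] [-2.01673125 -0.42985163 -0.73565629]
-0.3023249058275029
```

Emit:
{"api": "step_arm", "payload": {
  "series": [
    [0, 1, 0, 0],
    [0, 0, 0, 0]
  ]
}}

```text
time: 9.72
tcp_pos: [495.9, -196.6, 89.7]
tcp_rot: [[0.955, -0.296, -0.002], [-0.296, -0.955, 0.001], [-0.002, -0.0, -1.0]]
contact_force: [0.3, 0.5, -9.8]
width: 0.329
grasp_force: 60.0
```

Emit:
{"api": "step_arm", "payload": {
  "series": [
    [0, 0, 0, 0],
    [0, 0, 0, 0],
    [0, 0, 0, 0],
    [0, 0, 0, 0],
    [0, 0, 0, 0],
    [0, 0, 0, 0]
  ],
  "fingers": 1
}}

```text
time: 10.48
tcp_pos: [497.0, -197.0, 90.3]
tcp_rot: [[0.956, -0.293, 0.0], [-0.293, -0.956, -0.0], [0.0, 0.0, -1.0]]
contact_force: [-0.4, -1.0, 0.1]
width: 1.002
grasp_force: 0.0
```

Emit:
{"api": "step_arm", "payload": {
  "series": [
    [0, 0, -10, 0],
    [0, 0, -25, 0],
    [0, 0, -40, 0],
    [0, 0, -40, 0],
    [0, 0, -20, 0],
    [0, 0, 0, 0]
  ]
}}

```text
time: 11.22
tcp_pos: [497.9, -197.1, 227.8]
tcp_rot: [[0.956, -0.293, 0.004], [-0.293, -0.956, -0.0], [0.004, -0.001, -1.0]]
contact_force: [0.3, -0.2, -0.6]
width: 0.999
grasp_force: 0.0
```

```bash
python3 - <<'E'
from h import *
s=read_state();print(s["time"],s["tcp_pos"],s["contact_force"],s["width"])
c=camera("side");g=(313,130);f=c["frame"][g[1]-40:g[1]+50,g[0]-50:g[0]+50];cv2.imwrite("pics/n3.png",cv2.resize(f,None,fx=6,fy=6,interpolation=0))
X=np.array([496.,-196.5,0])
for z in(91,101): print(z,(proj(c,X+[0,0,z])-[263,90])*6)
E
```

```text
11.225 [ 497.94448682 -197.09911559  227.84974535] [ 0.29010171 -0.16194459 -0.55848649] 0.9991642046630665
91 [304.51268953 289.13198518]
101 [307.08444644 265.29169734]
```

View pics/n3.png

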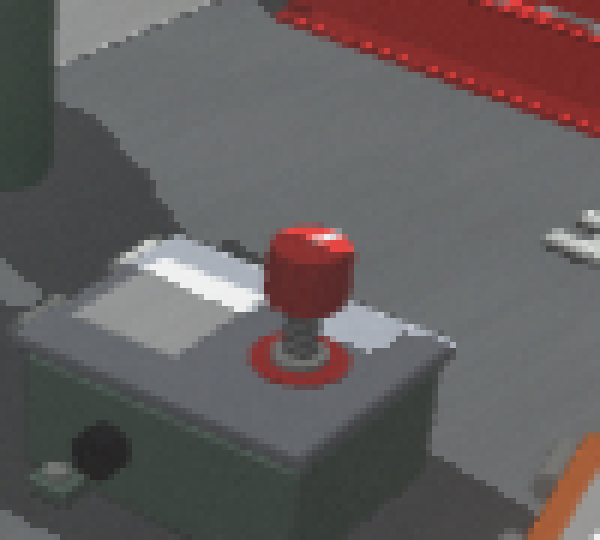

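The knob (crop around (309,272)) sits about 10 mm above its rest height (about row 296), so it is holding on its thread. The gripper is clear of it.

```bash
python3 -c "
from workcell import *
print(close_job())"
```

```text
the job is handed in; nothing more can be done
None
```

The red screw is drawn up, turned anticlockwise to its stop (the twisting moment rose sharply there), and released; it stays about 10 mm out by itself, the blue screw was not touched, and the job was handed in at about 11 s of the 32 s allowed, with no verdict reported back.

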